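# Unclip a guide pulley with a hooked pick

## Robot

A 7-joint arm with a two-finger parallel gripper is mounted at the origin on a cart in front of the work surface, level with it; the furniture and walls round the work are solid. World frame = base frame: x ahead of the robot, y to its left, z up, the work surface at z = 0. Lengths are in m, angles in rad, forces in N, time in s.
With the tool pointing down it reaches from about 0.425 to 1.025 m from the base axis. Payload 3.6 kg.
Tool frame: the origin (TCP) lies on the mounting face of the last link; the fingertips stand 173 mm ahead of it and the grasp point (between the pads) lies 155 mm ahead of it; x points along the fingers, y is the direction in which the jaws open and shut, and the axes are right-handed (so a half turn about x gives the same grasp; the last joint's range is limited). The gripper opens to 85 mm and grips with 20 to 120 N. Pads are 22 mm wide; open, the fingers measure 114 mm over their backs; the gripper's body (76 mm by 85 mm) begins 54 mm behind the grasp point. The pads swing forward as they close: fully open they stand 13 mm farther back than shut.
Start: joints at [1.02, 0.591, 0.048, 1.609, -0.033, 0.943, -0.034], TCP at [0.32, -0.65, 0.405] pointing down, gripper open.
Joint ranges: [-2.69, 2.69], [-0.47, 2.24], [-1.27, 1.36], [0.19, 2.51], [-1.53, 4.68], [0.08, 2.07], [-3.09, 3.09]. Speed limits (rad/s): [2.57, 2.57, 3.14, 3.14, 3.14, 3.14, 3.14].

## Interface

Orientations are given as [roll, pitch, yaw] about the fixed x, y, z axes, in that order (R = Rz(yaw) Ry(pitch) Rx(roll)).
In Python, from rig import readout, get_image, robot gives the robot as it stands.
- The arm moves only by the tool arm_command, never from a script. Its argument "rows" is a list of rows, each an object with "grip": the opening, from -1 (shut) to 1 (fully open), so that 0 is half open; "delta_pos": the shift along the tool's x, y, z in m, a list of three; "dr": the turn, a rotation vector about the tool's x, y, z in rad, a list of three. A call has 1 to 10 rows; each row shifts and turns the commanded pose from where the row before left it, along the tool's axes as they then stand; what a row does not reach is not made up. A row lasts 1/8 s, in which the tool goes at most 62.5 mm and 10.7 degrees, less where a joint would pass 70% of its speed; a pose out of reach is approached as far as the arm can. A call with a gripper value outside its range is refused whole. The fingers move at their own pace and stop on an object; "grip_force" is the grip in N (left out, the last holds). Time passes only in rows, so rows that do not move let the fingers close. It gives the time, the measured TCP pose, the force and the opening at its end, in the units of the state.
- readout.read_state(): the state, without advancing time (a new reading comes with each control period).
- get_image(name): name is "side" or "top" or "wrist"; returns a dict with "color" (384x512x3 uint8, red, green, blue), "fx", "fy", "cx", "cy" (pixels), "R" (3x3) and "t" (3): a world point X has camera coordinates R X + t; the wrist camera has in their place "mount" (4x4, takes a point from camera to tool coordinates, whose origin is the TCP and whose axes are the tool frame's). Camera axes: x right, y down, z forward; pixel columns grow to the right and rows downward; lengths in m; the calibration is good to about 2 mm. A picture is of the moment at which its call begins: read the wrist's pose just before it. There is no depth.
- robot.job_done(): hands the job in, once; it reports no verdict.
The state is a dict: "time": time; "q": joint angles; "qd": joint speeds; "tau": joint torques, N m; "ee_pos": TCP position; "eef_rot": TCP orientation; "wrist_force": force on the tool from outside, world axes, zero at the start; "torque": the same for the moment, N m; "opening": finger opening in m.
Only numpy, scipy, OpenCV 4.12 (cv2) and the standard library are available. Lean on these libraries where they do the work, as an engineer would, in place of code of your own. Each camera call takes 0.05 s, during which the arm holds its last target. There are 200 camera calls.

## Task

Use the hooked pick, not the fingers, to pull the spring-wire retaining clip sideways out of its groove near the top of the axle, and let it drop anywhere on the bench. Then put the pick back in its rest with the hook down, lift the freed pulley off the axle and set it flat, hub up, in the middle of the wide wooden block, leaving the other things on the bench where they are.

Things in the scene. Friction and masses are not known exactly. Their poses are not given: they have to be found in the camera images.
- stand: dark steel stand fixed to the bench: round foot 92 mm across and 9 mm high, pedestal 32 mm across up to z = 34 mm, then a vertical axle 16 mm in diameter whose top is 88 mm above the bench. Origin: centre of the underside, on the axle's axis; z up. x is the direction, away from the axle, in which the clip's eye points and in which the clip comes out
- groove (a point): middle of the clip's groove in the axle, 72.8 mm above the bench, on the axle's axis. The groove is 7.5 mm high, its core 10 mm in diameter, between 16 mm shoulders; the axle ends 15 mm above this point
- clip: retaining clip of 4.5 mm steel spring wire, level in the groove just above the hub, 32 g. Origin: centre of the axle core when fitted; x (as the stand's) out along the eye, z up. Two sprung legs hold the core and open to -x; a flat closed wire eye stands out at +x. Pulled straight along +x with 4 to 8 N it snaps off within 10 mm; drawn out some 60 mm in all it drops off the pulley
- clip_eye (a point): centre of the place to hook inside the clip's eye, 32 mm from the clip's origin along x. The opening inside the eye runs from x = 15 to x = 39 mm and y = -6.5 to +6.5 mm in the clip's frame; the hub (radius 24 mm) lies directly under its inner end, under the rest only the flange, 22 mm lower
- pulley: aluminium pulley on the axle, held down by the clip: flange 53 mm across and 14 mm high with a V groove, above it a hub 48 mm across from z = 14 to 36 mm, through bore 21 mm. Origin: centre of the underside (34 mm above the bench when on the axle); z up. Grip it by the hub. 150 g
- hook_pick: hooked pick: dark wooden handle 100 mm long, 12 mm wide, 16 mm high, and at its +x end a 5 mm steel rod that ends in a right-angled hook. Origin: centre of the handle; x runs along the pick to the hook, z up, the hook points to -z. The hook's rod stands at x = 100 mm and reaches 28.5 mm below the origin. 60 g
- hook_tip (a point): lower end of the pick's hook, at x = 100, z = -28.5 mm in the pick's frame
- pick_rest: wooden rest fixed to the bench: foot 96 x 50 x 8 mm and two notched posts at x = +-37 mm (each 9 mm along x, 36 mm wide, tips of the ears 60 mm high), 65 mm free between them for the fingers. The notches are 17 mm wide at the bottom, flaring upward. Origin: centre of the underside; x runs along the pick, towards the hook at the start
- rest_seat (a point): where the pick's origin lies in the rest: 56 mm above the bench
- wide_block: loose dark wooden block 90 x 70 mm, 60 mm high, the lowest and widest of the wooden blocks. Origin: centre of the underside; the 90 mm side runs along x
- pen_pot: grey pot fixed to the bench, 74 mm across, 90 mm high, with pens standing out to about 170 mm; keep clear of it. A low side board of the bench, 65 mm high, runs along its left edge. Origin: centre of the underside
- copper_cup: small copper cup, 64 mm across, 45 mm high; leave alone. Origin: centre of the underside
- masking_roll: roll of tape lying flat, 85 mm across, 24 mm high; leave alone. Origin: centre of the underside
- wax_tin: flat brass-coloured tin, 62 mm across, 23 mm high; leave alone. Origin: centre of the underside
There are look-alikes about, which are no part of the job. What is shaped like the pick_rest but blue is not meant. What is shaped like the pulley but blue is not meant.

How it is judged:
By the outcome, as a careful person would: the job done as asked, in the order asked, and still so for the second after the job is handed in, with the robot touching nothing.
It also fails if it takes over 69 s, if anything falls off the work surface, if the arm or the gripper's body presses on something with over 40 N, if the wrist force passes 120 N, or if a joint passes its speed limit or range.

## Working session

There is one attempt and no reset: what is moved stays moved. The work goes in short steps, Python scripts to look and compute and a tool call to move; the robot and the scene stay as the last step left them, time stands still between calls to the robot, and variables do not carry over. Pictures are saved under pics/ and viewed, on a budget of 10 in all, crops included, one or two more only if the job needs it, and the job is handed in when it is done.

Besides the shell and the picture viewer there is one more tool, called after "Request:" as name(argument=value, ...) on one line, values as JSON. arm_command: Moves the arm, as the interface text tells. Its arguments: {"type":"object","properties":{"rows":{"type":"array"},"grip_force":{"type":"number"}},"required":["rows"]}

```bash
mkdir -p pics; ls; python3 - <<'E'
from rig import readout, get_image, robot
import cv2, numpy as np, pickle
s=readout.read_state(); print({k:np.round(v,3).tolist() for k,v in s.items()})
ims={n:get_image(n) for n in("top","side","wrist")}
pickle.dump(ims,open("ims0.pkl","wb"))
for n in ims:
  d=ims[n]; print(n,d["fx"],d["cx"],d["cy"],np.round(d.get("R",d.get("mount")),3).tolist(),d.get("t"))
for n in ("top","side"):
  cv2.imwrite(f"pics/{n}0.png",cv2.resize(ims[n]["color"][:,:,::-1],(800,600),interpolation=cv2.INTER_CUBIC))
E
```

```text
pics
{'time': 0.0, 'q': [1.02, 0.592, 0.048, 1.61, -0.033, 0.943, -0.034], 'qd': [0.001, 0.001, -0.001, 0.002, 0.001, -0.0, -0.001], 'tau': [-0.0, -54.868, 1.547, -19.812, 0.009, 0.009, -0.0], 'ee_pos': [0.32, -0.65, 0.404], 'eef_rot': [-1.51, 1.569, 2.089], 'wrist_force': [-0.498, -0.732, 0.126], 'torque': [-0.026, 0.03, 0.01], 'opening': 0.086}
top 489.1185137900664 257.24704300657766 197.18134757273373 [[-0.016, -1.0, -0.003], [-0.907, 0.015, -0.422], [0.422, -0.004, -0.907]] [0.14900565 0.53201563 1.46113612]
side 405.67522961513316 255.86765910537872 189.52984085627023 [[-0.938, -0.346, -0.014], [-0.248, 0.701, -0.669], [0.241, -0.624, -0.743]] [0.58654802 0.06221094 1.04511633]
wrist 338.46578126135404 254.57402970056077 192.34298678826994 [[0.0, -0.264, 0.965, 0.03], [1.0, 0.0, -0.0, -0.0], [-0.0, 0.965, 0.264, -0.067], [0.0, 0.0, 0.0, 1.0]] None
```

View pics/top0.png

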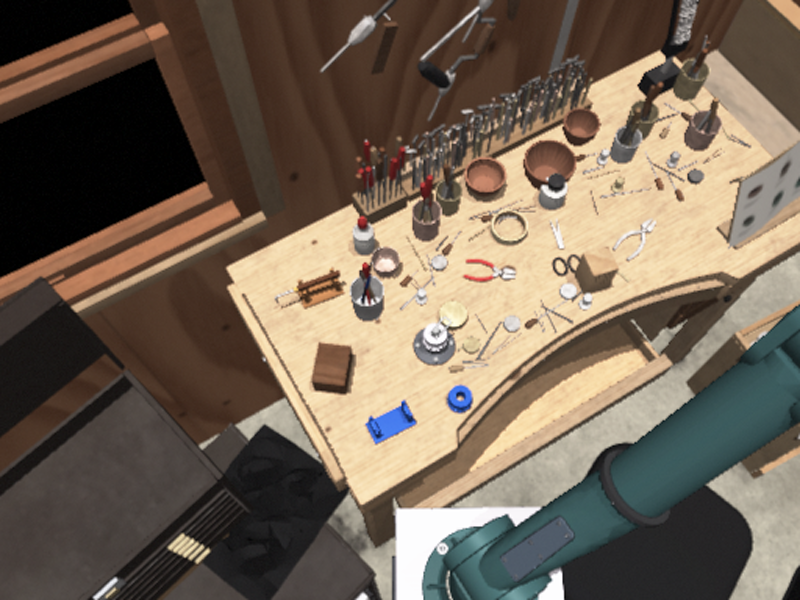

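View pics/side0.png

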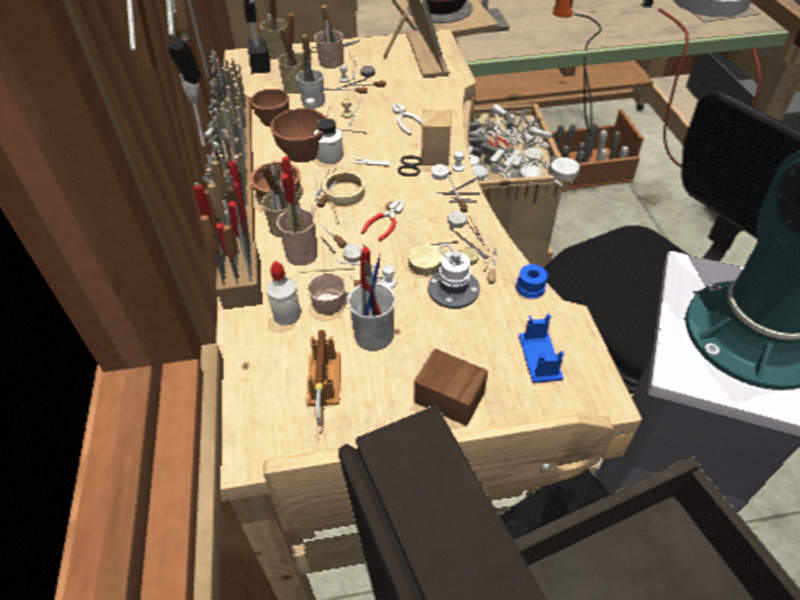

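Top view (800 px): the brown rest with the pick is at (318,288), hook end to the left at about (280,298). The stand with pulley is at (435,340), the wide block at (332,367), the pot at (367,298) and the tin at (453,314). The look-alikes are the blue rest at (390,422) and blue pulley at (460,398). The brown rest and the aluminium pulley on the dark stand fit the description, and I'll confirm them in an enlarged crop.

```bash
cat > h.py <<'E'
import numpy as np, cv2, pickle
from scipy.spatial.transform import Rotation as Ro
def cam(d,s=None):
    "K,R,t world->cam"
    if "mount" in d:
        M=np.array(d["mount"]);T=np.eye(4);T[:3,:3]=Ro.from_euler("xyz",s["eef_rot"]).as_matrix();T[:3,3]=s["ee_pos"]
        W=np.linalg.inv(T@M);R,t=W[:3,:3],W[:3,3]
    else: R,t=np.array(d["R"]),np.array(d["t"])
    return np.array([[d["fx"],0,d["cx"]],[0,d["fy"],d["cy"]],[0,0,1]]),R,t
def onplane(c,uv,z):
    K,R,t=c;o=-R.T@t;r=R.T@np.linalg.inv(K)@np.array([*uv,1.]);return o+r*(z-o[2])/r[2]
def proj(c,X):
    K,R,t=c;p=K@(R@np.asarray(X,float)+t);return p[:2]/p[2]
def tri(c1,u1,c2,u2):
    P=[c[0]@np.c_[c[1],c[2]] for c in(c1,c2)]
    X=cv2.triangulatePoints(P[0],P[1],np.array(u1,float),np.array(u2,float))[:,0];return X[:3]/X[3]
def crop(d,x0,y0,w,h,W,H): return cv2.resize(d["color"][y0:y0+h,x0:x0+w,::-1],(W,H),interpolation=cv2.INTER_CUBIC)
E
python3 - <<'E'
from h import *
I=pickle.load(open("ims0.pkl","rb"));T=cam(I["top"]);S=cam(I["side"])
k=.64
for n,u,z in [("rest",(320,291),.05),("stand",(435,346),.0),("block",(333,358),.06),("blockbase",(331,385),0),("pot",(367,290),.09),("tin",(453,313),.023),("hook",(280,297),.05),("rest+x end",(297,294),.06),("rest-x",(338,277),.06)]:
    p=onplane(T,np.array(u)*k,z);print(n,p.round(3),(proj(S,p)/k).round())
t=I["top"];s=I["side"]
# montage: top: rest/stand ; side: rest/stand
a=crop(t,170,165,70,52,400,300);b=crop(t,255,195,60,45,400,300)
c=crop(s,185,205,90,67,400,300);d=crop(s,265,150,60,45,400,300)
cv2.imwrite("pics/m1.png",np.vstack([np.hstack([a,b]),np.hstack([c,d])]))
E
```

```text
rest [0.61  0.319 0.05 ] [336. 363.]
stand [0.497 0.069 0.   ] [454. 289.]
block [0.449 0.286 0.06 ] [445. 372.]
blockbase [0.411 0.294 0.   ] [466. 406.]
pot [0.591 0.214 0.09 ] [372. 300.]
tin [0.565 0.028 0.023] [426. 256.]
hook [0.597 0.405 0.05 ] [319. 412.]
rest+x end [0.599 0.367 0.06 ] [328. 387.]
rest-x [0.639 0.279 0.06 ] [329. 334.]
```

View pics/m1.png

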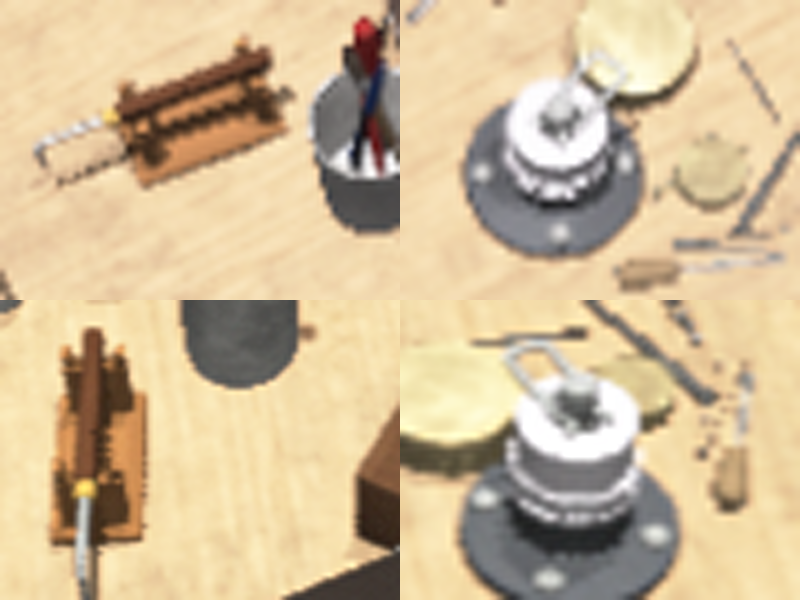

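The crops confirm the targets: the dark-handled pick in the brown rest (ferrule at (112,117), handle end at (268,62), hook at (40,155)) and the aluminium pulley on the dark stand. The clip's eye points up and right in the top view, from the axle top at (562,98) to the eye end at (612,62).

```bash
python3 - <<'E'
from h import *
I=pickle.load(open("ims0.pkl","rb"));T=cam(I["top"]);S=cam(I["side"])
A=lambda u:(170+u[0]/5.714-.4,165+u[1]/5.714-.4)
B=lambda u:(255+u[0]/6.667-.4,195+u[1]/6.667-.4)
C=lambda u:(185+u[0]/4.444-.4,205+u[1]/4.444-.4)
D=lambda u:(265+u[0]/6.667-.4,150+u[1]/6.667-.4)
def both(n,t,s,z): print(n,"tri",tri(T,t,S,s).round(4),"top",onplane(T,t,z).round(4),"side",onplane(S,s,z).round(4))
both("ferr",A((112,117)),C((85,189)),.056)
both("hend",A((268,58)),C((92,32)),.062)
both("hook",A((38,150)),C((78,268)),.056)
both("axletop",B((162,98)),D((177,85)),.088)
both("eyeout",B((212,62)),D((124,46)),.073)
both("foot",B((153,165)),D((170,233)),.009)
E
```

```text
ferr tri [0.6123 0.3708 0.0585] top [0.6126 0.3713 0.056 ] side [0.6146 0.3689 0.056 ]
hend tri [0.6501 0.2784 0.0609] top [0.6476 0.2784 0.062 ] side [0.6523 0.2782 0.062 ]
hook tri [0.594  0.414  0.0565] top [0.5915 0.4142 0.056 ] side [0.598  0.4124 0.056 ]
axletop tri [0.5016 0.0707 0.0889] top [0.5036 0.0704 0.088 ] side [0.4997 0.071  0.088 ]
eyeout tri [0.5288 0.0442 0.0752] top [0.5291 0.0441 0.073 ] side [0.5303 0.0415 0.073 ]
foot tri [0.5001 0.0723 0.0062] top [0.5007 0.0721 0.009 ] side [0.4971 0.0761 0.009 ]
```

```bash
cat >> h.py <<'E'
def state():
    from rig import readout; return readout.read_state()
def go(xyz,jaw_deg=None,s=None):
    "remaining move to bring the grasp point to xyz, tool down, jaw axis (mod 180) at jaw_deg: total tool-frame delta in present axes, then turn about tool x"
    s=s or state();R=Ro.from_euler("xyz",s["eef_rot"]).as_matrix();p=np.array(s["ee_pos"])
    yaw=np.degrees(np.arctan2(R[1,1],R[0,1]))
    print("t",round(s["time"],2),"grasp",(p+.155*R[:,0]).round(4),"jaw",round(yaw,2),"toolx",R[:,0].round(4),"z",R[:,2].round(3),"open",round(s["opening"],4),"F",np.round(s["wrist_force"],1),"q7",round(s["q"][6],2))
    if xyz is not None:
        d=R.T@(np.array(xyz)+[0,0,.155]-p);print("delta tool",d.round(4))
    if jaw_deg is not None:
        e=(jaw_deg-yaw+90)%180-90;print("turn about tool x (down) rad",round(-np.radians(e),4))
E
python3 -c "
from h import *
go([.56,.07,.25],22)
go([.632,.325,.12],22)"
```

```text
t 0.15 grasp [ 0.3202 -0.6498  0.2488] jaw -63.76 toolx [-9.0e-04  1.5e-03 -1.0e+00] z [-0.897 -0.442  0.   ] open 0.0856 F [-0.3 -0.   0.4] q7 -0.03
delta tool [-3.000e-04 -5.399e-01 -5.333e-01]
turn about tool x (down) rad -1.4969
t 0.15 grasp [ 0.3202 -0.6498  0.2488] jaw -63.76 toolx [-9.0e-04  1.5e-03 -1.0e+00] z [-0.897 -0.442  0.   ] open 0.0856 F [-0.3 -0.   0.4] q7 -0.03
delta tool [ 0.13   -0.7366 -0.7106]
turn about tool x (down) rad -1.4969
```

Request:
arm_command(rows=[{"grip":1,"delta_pos":[0,-0.0275,-0.0245],"dr":[0,0,0]},{"grip":1,"delta_pos":[0,-0.0275,-0.0245],"dr":[0,0,0]},{"grip":1,"delta_pos":[0,-0.0275,-0.0245],"dr":[0,0,0]},{"grip":1,"delta_pos":[0,-0.0275,-0.0245],"dr":[0,0,0]},{"grip":1,"delta_pos":[0,-0.0275,-0.0245],"dr":[0,0,0]},{"grip":1,"delta_pos":[0,-0.0275,-0.0245],"dr":[0,0,0]},{"grip":1,"delta_pos":[0,-0.0275,-0.0245],"dr":[0,0,0]},{"grip":1,"delta_pos":[0,-0.0275,-0.0245],"dr":[0,0,0]},{"grip":1,"delta_pos":[0,-0.0275,-0.0245],"dr":[0,0,0]},{"grip":1,"delta_pos":[0,-0.0275,-0.0245],"dr":[0,0,0]}])

```text
time: 1.4
ee_pos: [0.4188, -0.2941, 0.4046]
eef_rot: [-1.057, 1.571, 2.542]
wrist_force: [-0.1, -0.6, 0.9]
opening: 0.0857
```

Request:
arm_command(rows=[{"grip":1,"delta_pos":[0,-0.0275,-0.0245],"dr":[0,0,0]},{"grip":1,"delta_pos":[0,-0.0275,-0.0245],"dr":[0,0,0]},{"grip":1,"delta_pos":[0,-0.0275,-0.0245],"dr":[0,0,0]},{"grip":1,"delta_pos":[0,-0.0275,-0.0245],"dr":[0,0,0]},{"grip":1,"delta_pos":[0,-0.0275,-0.0245],"dr":[0,0,0]},{"grip":1,"delta_pos":[0,-0.0275,-0.0245],"dr":[0,0,0]},{"grip":1,"delta_pos":[0,-0.0275,-0.0245],"dr":[0,0,0]},{"grip":1,"delta_pos":[0,-0.0275,-0.0245],"dr":[0,0,0]},{"grip":1,"delta_pos":[0,-0.0275,-0.0245],"dr":[0,0,0]},{"grip":1,"delta_pos":[0,-0.0275,-0.0245],"dr":[0,0,0]}])

```text
time: 2.65
ee_pos: [0.517, 0.0607, 0.4046]
eef_rot: [0.107, 1.57, -2.577]
wrist_force: [0.5, -1.1, 0.7]
opening: 0.0853
```

Request:
arm_command(rows=[{"grip":1,"delta_pos":[0,0,0],"dr":[0,0,0]},{"grip":1,"delta_pos":[0,0,0],"dr":[0,0,0]}])

```text
time: 2.9
ee_pos: [0.5166, 0.059, 0.4044]
eef_rot: [0.197, 1.569, -2.487]
wrist_force: [0.5, 0.1, 0.5]
opening: 0.0857
```

```bash
python3 - <<'E'
from h import *
from rig import get_image
s=state();d=get_image("wrist");pickle.dump((s,d),open("w1.pkl","wb"))
go([.632,.325,.2],22,s)
cv2.imwrite("pics/w1.png",cv2.resize(d["color"][:,:,::-1],(800,600),interpolation=cv2.INTER_CUBIC))
c=cam(d,s)
for X in [(.501,.071,.088),(.53,.044,.073),(.501,.071,0),(.565,.028,.023)]: print((proj(c,X)/.64).round())
E
```

```text
t 2.9 grasp [0.5164 0.0588 0.2494] jaw -63.79 toolx [-1.1e-03 -8.0e-04 -1.0e+00] z [-0.897 -0.442  0.001] open 0.0857 F [0.5 0.1 0.5] q7 -1.37
delta tool [ 0.0491 -0.1877 -0.2211]
turn about tool x (down) rad -1.4973
[367. 295.]
[432. 265.]
[374. 264.]
[473. 213.]
```

View pics/w1.png

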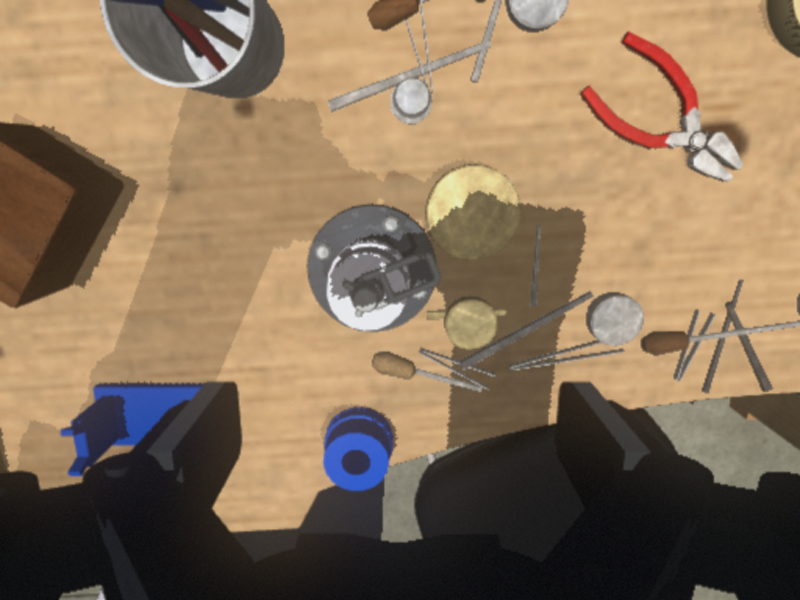

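The wrist view shows the axle top at (367,290), the eye's outer end at about (434,268), the foot centred at (373,267) and the tin at (472,211). All lie within a few pixels of the predicted positions.

```bash
python3 - <<'E'
from h import *
s,d=pickle.load(open("w1.pkl","rb"));c=cam(d,s)
o=lambda u,z:onplane(c,np.array(u)*.64-.2,z)
a=o((367,290),.088);e=o((434,268),.073);f=o((373,267),.009);t=o((472,211),.023)
print(a,e,f,t);v=e-a;print(np.degrees(np.arctan2(v[1],v[0])),np.hypot(*v[:2]))
for u in [(430,252),(438,284),(383,262),(398,298)]: print(o(u,.073))
E
```

```text
[0.50356033 0.07236253 0.088     ] [0.52885133 0.04223743 0.073     ] [0.50048089 0.07117164 0.009     ] [0.56604633 0.02958707 0.023     ]
-49.9854552212107 0.03933391165784051
[0.53618774 0.04860723 0.073     ]
[0.52139394 0.03576259 0.073     ]
[0.5189575  0.07034272 0.073     ]
[0.50343495 0.05301997 0.073     ]
```

Request:
arm_command(rows=[{"grip":1,"delta_pos":[0.004,-0.024,-0.028],"dr":[0,0,0]},{"grip":1,"delta_pos":[0.004,-0.024,-0.028],"dr":[0,0,0]},{"grip":1,"delta_pos":[0.004,-0.024,-0.028],"dr":[0,0,0]},{"grip":1,"delta_pos":[0.004,-0.024,-0.028],"dr":[0,0,0]},{"grip":1,"delta_pos":[0.004,-0.023,-0.027],"dr":[0,0,0]},{"grip":1,"delta_pos":[0.004,-0.023,-0.027],"dr":[0,0,0]},{"grip":1,"delta_pos":[0.004,-0.023,-0.028],"dr":[0,0,0]},{"grip":1,"delta_pos":[0.004,-0.023,-0.028],"dr":[0,0,0]}])

```text
time: 3.95
ee_pos: [0.6339, 0.3252, 0.3723]
eef_rot: [0.935, 1.569, -1.752]
wrist_force: [-0.3, 0.8, -0.0]
opening: 0.0856
```

Request:
arm_command(rows=[{"grip":1,"delta_pos":[0,0,0],"dr":[-0.166,0,0]},{"grip":1,"delta_pos":[0,0,0],"dr":[-0.166,0,0]},{"grip":1,"delta_pos":[0,0,0],"dr":[-0.166,0,0]},{"grip":1,"delta_pos":[0,0,0],"dr":[-0.166,0,0]},{"grip":1,"delta_pos":[0,0,0],"dr":[-0.166,0,0]},{"grip":1,"delta_pos":[0,0,0],"dr":[-0.166,0,0]},{"grip":1,"delta_pos":[0,0,0],"dr":[-0.166,0,0]},{"grip":1,"delta_pos":[0,0,0],"dr":[-0.166,0,0]},{"grip":1,"delta_pos":[0,0,0],"dr":[-0.166,0,0]},{"grip":1,"delta_pos":[0,0,0],"dr":[0,0,0]}])

```text
time: 5.2
ee_pos: [0.6336, 0.3241, 0.3721]
eef_rot: [-0.938, 1.569, -2.132]
wrist_force: [-0.8, -0.1, 0.0]
opening: 0.0854
```

```bash
python3 - <<'E'
from h import *
from rig import get_image
s=state();d=get_image("wrist");pickle.dump((s,d),open("w2.pkl","wb"))
go([.632,.325,.06],22,s)
cv2.imwrite("pics/w2.png",cv2.resize(d["color"][:,:,::-1],(800,600),interpolation=cv2.INTER_CUBIC))
E
```

```text
t 5.2 grasp [0.6335 0.3239 0.2171] jaw 21.57 toolx [-8.0e-04 -1.3e-03 -1.0e+00] z [ 0.368 -0.93   0.001] open 0.0854 F [-0.8 -0.1  0. ] q7 -0.48
delta tool [ 0.1571 -0.001  -0.0016]
turn about tool x (down) rad -0.0075
```

View pics/w2.png

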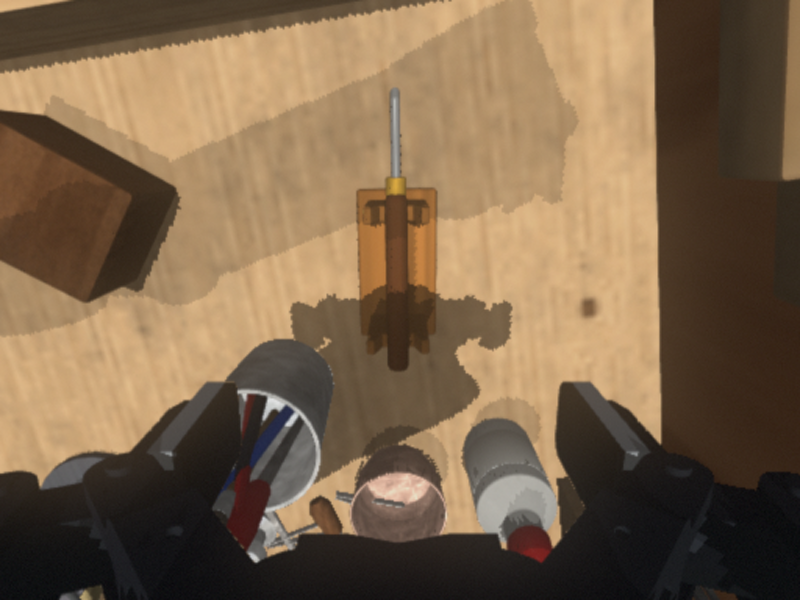

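The wrist view shows the pick nearly parallel to the tool's vertical plane: handle from (397,190) to (398,368), hook at (395,92). The pot at (285,420) is clear of the gripper's footprint.

```bash
python3 - <<'E'
from h import *
s,d=pickle.load(open("w2.pkl","rb"));c=cam(d,s)
o=lambda u,z:onplane(c,np.array(u)*.64-.2,z)
a=o((396.5,195),.062);b=o((398,368),.058);h=o((395,90),.0585)
for p in(a,b,h):print(p)
v=h-b;print(np.degrees(np.arctan2(v[1],v[0])),np.hypot(*v[:2]),np.hypot(*(a-b)[:2]))
u=v[:2]/np.hypot(*v[:2]); O=(b[:2]+u*.05+h[:2]-u*.1)/2;print("O",O, b[:2]+u*.05,h[:2]-u*.1025)
# block top corners
B=[o(q,.06) for q in((131,190),(88,300))];print(B)
go([*O,.056],np.degrees(np.arctan2(v[1],v[0]))-90)
E
```

```text
[0.61499421 0.36778965 0.062     ]
[0.65188141 0.27661902 0.058     ]
[0.59539566 0.41536915 0.0585    ]
112.15144008283444 0.1498073364408655 0.09835013378414903
O [0.63306493 0.32283932] [0.63302861 0.32292855] [0.63404389 0.32043463]
[array([0.48496851, 0.31896185, 0.06      ]), array([0.47737052, 0.25182067, 0.06      ])]
t 5.25 grasp [0.6334 0.3243 0.2172] jaw 21.54 toolx [-6.0e-04 -1.2e-03 -1.0e+00] z [ 0.367 -0.93   0.001] open 0.0853 F [ 0.5 -0.7 -0.4] q7 -0.48
delta tool [ 0.1612 -0.0008  0.0012]
turn about tool x (down) rad -0.0107
```

Request:
arm_command(rows=[{"grip":1,"delta_pos":[0.03,0,0.001],"dr":[-0.011,0,0]},{"grip":1,"delta_pos":[0.03,-0.001,0],"dr":[0,0,0]},{"grip":1,"delta_pos":[0.03,0,0],"dr":[0,0,0]},{"grip":1,"delta_pos":[0.03,0,0],"dr":[0,0,0]},{"grip":1,"delta_pos":[0.025,0,0],"dr":[0,0,0]},{"grip":1,"delta_pos":[0.016,0,0],"dr":[0,0,0]},{"grip":0,"delta_pos":[0,0,0],"dr":[0,0,0]}])

```text
time: 6.12
ee_pos: [0.6321, 0.3245, 0.2105]
eef_rot: [-1.198, 1.568, -2.378]
wrist_force: [-0.1, 0.2, 0.6]
opening: 0.07
```

Request:
arm_command(rows=[{"grip":-1,"delta_pos":[0,0,0],"dr":[0,0,0]},{"grip":-1,"delta_pos":[0,0,0],"dr":[0,0,0]},{"grip":-1,"delta_pos":[0,0,0],"dr":[0,0,0]},{"grip":-1,"delta_pos":[0,0,0],"dr":[0,0,0]},{"grip":-1,"delta_pos":[0,0,0],"dr":[0,0,0]},{"grip":-1,"delta_pos":[0,0,0],"dr":[0,0,0]}], grip_force=80)

```text
time: 6.88
ee_pos: [0.6327, 0.3253, 0.2128]
eef_rot: [1.617, 1.569, 0.438]
wrist_force: [-0.1, -0.9, 5.0]
opening: 0.0102
```

```bash
python3 -c "
from h import *
go([.633,.323,.2],22)"
```

```text
t 6.88 grasp [0.633  0.3254 0.0578] jaw 22.46 toolx [ 1.4e-03  6.0e-04 -1.0e+00] z [ 0.382 -0.924 -0.   ] open 0.0102 F [-0.1 -0.9  5. ] q7 -0.56
delta tool [-0.1422 -0.0004  0.0022]
turn about tool x (down) rad 0.0079
```

Request:
arm_command(rows=[{"grip":-1,"delta_pos":[-0.015,0,0],"dr":[0,0,0]},{"grip":-1,"delta_pos":[-0.025,0,0],"dr":[0,0,0]},{"grip":-1,"delta_pos":[-0.035,0,0],"dr":[0,0,0]},{"grip":-1,"delta_pos":[-0.035,0,0],"dr":[0,0,0]},{"grip":-1,"delta_pos":[-0.035,0,0],"dr":[0,0,0]},{"grip":-1,"delta_pos":[-0.035,0,0],"dr":[0,0,0]},{"grip":-1,"delta_pos":[-0.02,0,0],"dr":[0,0,0]}])

```text
time: 7.75
ee_pos: [0.6323, 0.3253, 0.4142]
eef_rot: [1.744, 1.568, 0.565]
wrist_force: [-0.4, 0.4, -0.6]
opening: 0.0108
```

Request:
arm_command(rows=[{"grip":-1,"delta_pos":[0,-0.0174,0.0305],"dr":[0,0,0]},{"grip":-1,"delta_pos":[0,-0.0174,0.0305],"dr":[0,0,0]},{"grip":-1,"delta_pos":[0,-0.0174,0.0305],"dr":[0,0,0]},{"grip":-1,"delta_pos":[0,-0.0174,0.0305],"dr":[0,0,0]},{"grip":-1,"delta_pos":[0,-0.0174,0.0305],"dr":[0,0,0]},{"grip":-1,"delta_pos":[0,-0.0174,0.0305],"dr":[0,0,0]},{"grip":-1,"delta_pos":[0,-0.0174,0.0305],"dr":[0,0,0]},{"grip":-1,"delta_pos":[0,-0.0174,0.0305],"dr":[0,0,0]},{"grip":-1,"delta_pos":[0,-0.0174,0.0305],"dr":[0,0,0]},{"grip":-1,"delta_pos":[0,-0.0174,0.0305],"dr":[0,0,0]}])

```text
time: 9.0
ee_pos: [0.5875, -0.0245, 0.4113]
eef_rot: [-1.884, 1.57, -3.062]
wrist_force: [0.5, 0.1, -0.1]
opening: 0.0106
```

Request:
arm_command(rows=[{"grip":-1,"delta_pos":[0,0,0],"dr":[-0.12,0,0]},{"grip":-1,"delta_pos":[0.02,0,0],"dr":[-0.12,0,0]},{"grip":-1,"delta_pos":[0.035,0,0],"dr":[-0.115,0,0]},{"grip":-1,"delta_pos":[0.035,0,0],"dr":[0,0,0]},{"grip":-1,"delta_pos":[0.03,0,0],"dr":[0,0,0]},{"grip":-1,"delta_pos":[0.01,0,0],"dr":[0,0,0]},{"grip":-1,"delta_pos":[0,0,0],"dr":[0,0,0]}])

```text
time: 9.88
ee_pos: [0.588, -0.0232, 0.2814]
eef_rot: [-2.362, 1.57, 3.097]
wrist_force: [-0.3, 0.8, -0.2]
opening: 0.0104
```

```bash
python3 - <<'E'
from h import *
from rig import get_image
s=state();go([.589,-.023,.125],42.8,s)
I={n:get_image(n) for n in("top","side","wrist")};pickle.dump((s,I),open("i3.pkl","wb"))
a=crop(I["top"],255,195,60,45,400,300);b=crop(I["side"],265,150,60,45,400,300)
w=crop(I["wrist"],0,0,512,384,400,300)
cv2.imwrite("pics/m3.png",np.vstack([np.hstack([a,b]),np.hstack([w,crop(I["wrist"],206,40,100,75,400,300)])]))
E
```

```text
t 9.88 grasp [ 0.5878 -0.0232  0.1264] jaw 42.81 toolx [-1.2e-03  1.0e-04 -1.0e+00] z [ 0.68  -0.734 -0.001] open 0.0104 F [-0.3  0.8 -0.2] q7 0.22
delta tool [0.0014 0.0009 0.0005]
turn about tool x (down) rad 0.0002
```

View pics/m3.png

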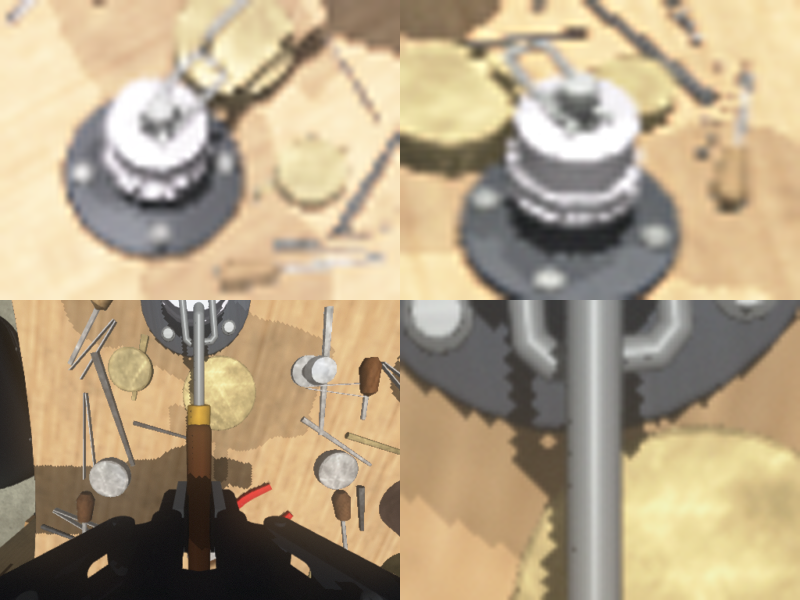

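The wrist view shows the pick's rod at (199,340) lying along the clip's eye, with its sides at about (184,320) and (214,320). I'll enlarge that part to check how well the hook is centred in the eye.

```bash
python3 - <<'E'
from h import *
s,I=pickle.load(open("i3.pkl","rb"));d=I["wrist"];c=cam(d,s);T=cam(I["top"]);S=cam(I["side"])
# predicted hook in present pose
R=Ro.from_euler("xyz",s["eef_rot"]).as_matrix();g=s["ee_pos"]+.155*R[:,0]
h=np.radians(42.8+89.7);u=np.array([np.cos(h),np.sin(h),0])
O=g-.0022*u-[0,0,.0018];tip=O+.1*u-[0,0,.0285];bend=O+.1*u
for n,X in [("bend",bend),("tip",tip),("eye",(.523,.049,.073)),("eyeout",(.5288,.043,.073)),("axis",(.5015,.0717,.088))]:
  print(n,np.round(X,4),"wrist",proj(c,X).round(1),"top",proj(T,X).round(1),"side",proj(S,X).round(1))
w=crop(d,218,0,75,56,800,600)
cv2.imwrite("pics/m4.png",w)
E
```

```text
bend [0.5217 0.0489 0.1246] wrist [255.7   5.5] top [285.8 199.4] side [286.2 144.5]
tip [0.5217 0.0489 0.0961] wrist [255.6  23.9] top [285.4 203.1] side [285.8 152.7]
eye [0.523 0.049 0.073] wrist [257.6  36. ] top [285.  205.6] side [284.9 158.9]
eyeout [0.5288 0.043  0.073 ] wrist [257.9  54.5] top [286.7 204. ] side [283.5 157. ]
axis [0.5015 0.0717 0.088 ] wrist [257.2 -51.8] top [278.5 209.9] side [290.4 162.4]
```

View pics/m4.png

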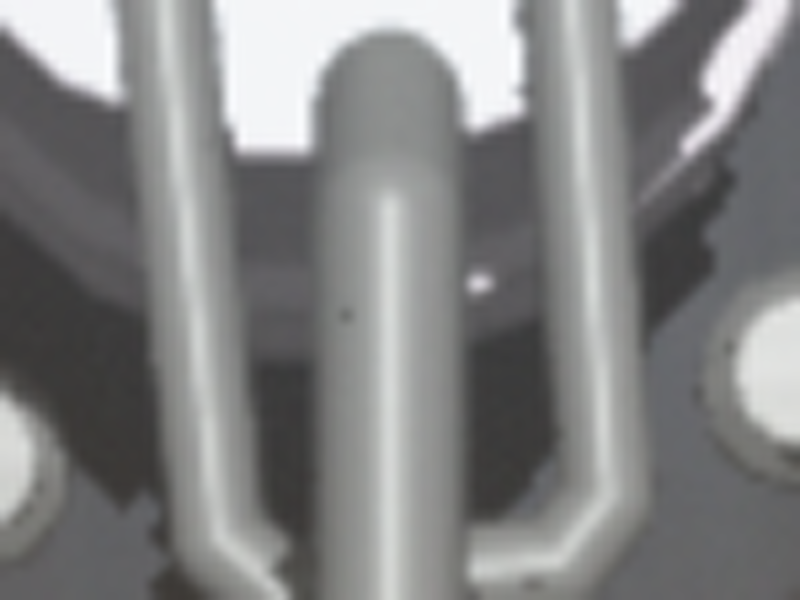

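The enlargement shows the eye's side wires at about x=190 and x=595, its outer wire at y≈575 and the hook rod at x≈388. The hook is centred, and the clip axis sits about 4.5° from the tool's z, so a heading of about -43°. I'll lower the hook into the eye with a 2 mm inward shift.

Request:
arm_command(rows=[{"grip":-1,"delta_pos":[0,0,-0.002],"dr":[0,0,0]},{"grip":-1,"delta_pos":[0.012,0,0],"dr":[0,0,0]},{"grip":-1,"delta_pos":[0.012,0,0],"dr":[0,0,0]},{"grip":-1,"delta_pos":[0.011,0,0],"dr":[0,0,0]},{"grip":-1,"delta_pos":[0,0,0],"dr":[0,0,0]}])

```text
time: 10.65
ee_pos: [0.5862, -0.0219, 0.2452]
eef_rot: [-2.266, 1.568, -3.089]
wrist_force: [-0.0, -0.1, -0.2]
opening: 0.0102
```

Request:
arm_command(rows=[{"grip":-1,"delta_pos":[0,0.0004,0.005],"dr":[0,0,0]},{"grip":-1,"delta_pos":[0,0.0004,0.005],"dr":[0,0,0]}])

```text
time: 10.9
ee_pos: [0.5933, -0.0277, 0.2466]
eef_rot: [-2.791, 1.568, 2.668]
wrist_force: [-4.2, 5.4, -0.9]
opening: 0.0104
```

```bash
python3 - <<'E'
from h import *
go(None)
E
```

```text
t 10.9 grasp [ 0.5928 -0.0275  0.0916] jaw 42.8 toolx [-0.0029  0.0015 -1.    ] z [ 0.679 -0.734 -0.003] open 0.0104 F [-4.2  5.4 -0.9] q7 0.19
```

Request:
arm_command(rows=[{"grip":-1,"delta_pos":[0,0.0004,0.005],"dr":[0,0,0]},{"grip":-1,"delta_pos":[0,0.0004,0.005],"dr":[0,0,0]}])

```text
time: 11.15
ee_pos: [0.6017, -0.0354, 0.2469]
eef_rot: [1.159, 1.57, 0.336]
wrist_force: [-0.3, 0.4, -0.7]
opening: 0.0108
```

Request:
arm_command(rows=[{"grip":-1,"delta_pos":[0,0.0005,0.006],"dr":[0,0,0]},{"grip":-1,"delta_pos":[0,0.0005,0.006],"dr":[0,0,0]},{"grip":-1,"delta_pos":[0,0,0],"dr":[0,0,0]}])

```text
time: 11.52
ee_pos: [0.6111, -0.0445, 0.2468]
eef_rot: [0.396, 1.57, -0.429]
wrist_force: [0.2, 0.4, -0.2]
opening: 0.0107
```

```bash
python3 - <<'E'
from h import *
from rig import get_image
s=state();go(None,s=s)
I={n:get_image(n) for n in("top","side","wrist")};pickle.dump((s,I),open("i5.pkl","wb"))
a=crop(I["top"],255,180,60,45,400,300);b=crop(I["side"],265,135,60,45,400,300)
cv2.imwrite("pics/m5.png",np.vstack([np.hstack([a,b]),crop(I["wrist"],180,0,150,56,800,300)]))
E
```

```text
t 11.53 grasp [ 0.6113 -0.0446  0.0918] jaw 42.71 toolx [ 1.e-03 -5.e-04 -1.e+00] z [ 0.678 -0.735  0.001] open 0.0107 F [ 0.2  0.4 -0.2] q7 0.23
```

View pics/m5.png

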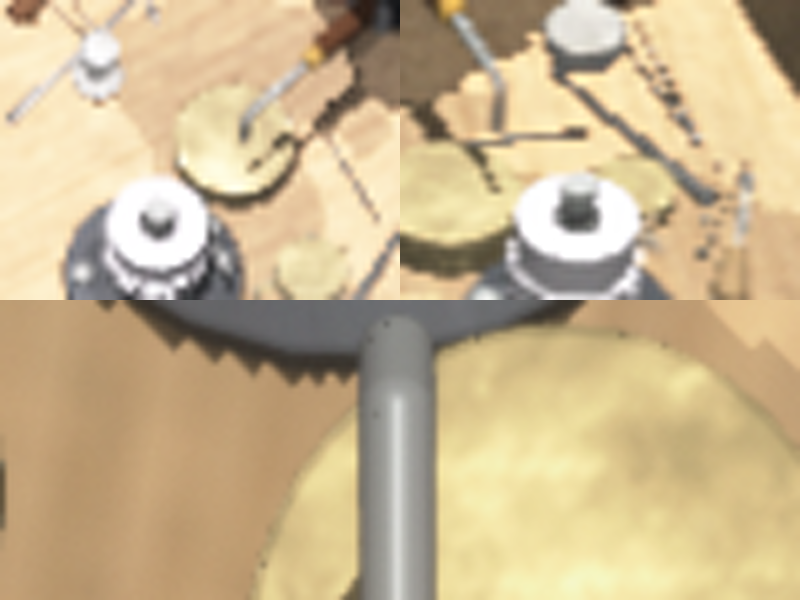

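The clip has snapped out: the axle top in the top crop at (158,215) is bare, with no eye on it. The hook's position relative to the tool is unchanged at (395,315), so the pick hasn't slipped. Now I'll put the pick back.

Request:
arm_command(rows=[{"grip":-1,"delta_pos":[-0.02,0,0],"dr":[0,0,0]},{"grip":-1,"delta_pos":[-0.035,0,0],"dr":[0,0,0]},{"grip":-1,"delta_pos":[-0.035,0,0],"dr":[0,0,0]},{"grip":-1,"delta_pos":[-0.035,0,0],"dr":[0,0,0]},{"grip":-1,"delta_pos":[-0.035,0,0],"dr":[0.12,0,0]},{"grip":-1,"delta_pos":[-0.01,0,0],"dr":[0.12,0,0]},{"grip":-1,"delta_pos":[0,0,0],"dr":[0.115,0,0]}])

```text
time: 12.55
ee_pos: [0.6104, -0.0429, 0.4198]
eef_rot: [1.165, 1.567, -0.017]
wrist_force: [-0.3, -0.1, -0.4]
opening: 0.0104
```

Request:
arm_command(rows=[{"grip":-1,"delta_pos":[0,0.0161,-0.0334],"dr":[0,0,0]},{"grip":-1,"delta_pos":[0,0.0161,-0.0334],"dr":[0,0,0]},{"grip":-1,"delta_pos":[0,0.0161,-0.0334],"dr":[0,0,0]},{"grip":-1,"delta_pos":[0,0.0161,-0.0334],"dr":[0,0,0]},{"grip":-1,"delta_pos":[0,0.0161,-0.0334],"dr":[0,0,0]},{"grip":-1,"delta_pos":[0,0.0161,-0.0334],"dr":[0,0,0]},{"grip":-1,"delta_pos":[0,0.0161,-0.0334],"dr":[0,0,0]},{"grip":-1,"delta_pos":[0,0.0161,-0.0334],"dr":[0,0,0]},{"grip":-1,"delta_pos":[0,0.0161,-0.0334],"dr":[0,0,0]},{"grip":-1,"delta_pos":[0,0.0161,-0.0334],"dr":[0,0,0]}])

```text
time: 13.8
ee_pos: [0.631, 0.3279, 0.4182]
eef_rot: [1.978, 1.57, 0.8]
wrist_force: [-0.7, -0.5, -0.1]
opening: 0.0105
```

Request:
arm_command(rows=[{"grip":-1,"delta_pos":[0,0,0],"dr":[0,0,0]},{"grip":-1,"delta_pos":[0,0,0],"dr":[0,0,0]}])

```text
time: 14.05
ee_pos: [0.6313, 0.3262, 0.4175]
eef_rot: [0.086, 1.57, -1.092]
wrist_force: [0.6, -0.2, -0.3]
opening: 0.0102
```

```bash
python3 - <<'E'
from h import *
go([.633,.3254,.0578],22.4)
E
```

```text
t 14.05 grasp [0.6313 0.3261 0.2625] jaw 22.48 toolx [ 4.e-04 -7.e-04 -1.e+00] z [ 0.382 -0.924  0.001] open 0.0102 F [ 0.6 -0.2 -0.3] q7 -0.45
delta tool [0.2047 0.0012 0.0013]
turn about tool x (down) rad 0.0014
```

Request:
arm_command(rows=[{"grip":-1,"delta_pos":[0.035,0.0012,0.0013],"dr":[0,0,0]},{"grip":-1,"delta_pos":[0.035,0,0],"dr":[0,0,0]},{"grip":-1,"delta_pos":[0.035,0,0],"dr":[0,0,0]},{"grip":-1,"delta_pos":[0.035,0,0],"dr":[0,0,0]},{"grip":-1,"delta_pos":[0.02,0,0],"dr":[0,0,0]},{"grip":-1,"delta_pos":[0.01,0,0],"dr":[0,0,0]},{"grip":-1,"delta_pos":[0,0,0],"dr":[0,0,0]}])

```text
time: 14.92
ee_pos: [0.6334, 0.3256, 0.2468]
eef_rot: [-0.076, 1.571, -1.256]
wrist_force: [0.0, 0.3, -0.6]
opening: 0.0099
```

```bash
python3 - <<'E'
from h import *
go([.633,.3254,.0578],22.4)
E
```

```text
t 14.93 grasp [0.6334 0.3256 0.0918] jaw 22.43 toolx [ 1.e-04 -2.e-04 -1.e+00] z [ 0.382 -0.924  0.   ] open 0.0099 F [ 0.   0.3 -0.6] q7 -0.55
delta tool [ 0.034  -0.0005  0.    ]
turn about tool x (down) rad 0.0006
```

Request:
arm_command(rows=[{"grip":-1,"delta_pos":[0.01,0,0],"dr":[0,0,0]},{"grip":-1,"delta_pos":[0.01,0,0],"dr":[0,0,0]},{"grip":-1,"delta_pos":[0.008,0,0],"dr":[0,0,0]},{"grip":-1,"delta_pos":[0.005,0,0],"dr":[0,0,0]},{"grip":-1,"delta_pos":[0,0,0],"dr":[0,0,0]}])

```text
time: 15.55
ee_pos: [0.6331, 0.326, 0.2135]
eef_rot: [-1.723, 1.571, -2.902]
wrist_force: [1.3, -0.5, -1.1]
opening: 0.0103
```

```bash
python3 - <<'E'
from h import *
go([.633,.3254,.0578],22.4)
E
```

```text
t 15.55 grasp [0.6331 0.326  0.0585] jaw 22.47 toolx [-2.e-04 -0.e+00 -1.e+00] z [ 0.382 -0.924 -0.   ] open 0.0103 F [ 1.3 -0.5 -1.1] q7 -0.57
delta tool [ 0.0007 -0.0004  0.0005]
turn about tool x (down) rad 0.0012
```

Request:
arm_command(rows=[{"grip":0,"delta_pos":[0,0,0],"dr":[0,0,0]},{"grip":1,"delta_pos":[0,0,0],"dr":[0,0,0]},{"grip":1,"delta_pos":[0,0,0],"dr":[0,0,0]},{"grip":1,"delta_pos":[0,0,0],"dr":[0,0,0]},{"grip":1,"delta_pos":[-0.03,0,0],"dr":[0,0,0]},{"grip":1,"delta_pos":[-0.035,0,0],"dr":[0,0,0]},{"grip":1,"delta_pos":[-0.035,0,0],"dr":[0,0,0]},{"grip":1,"delta_pos":[-0.035,0,0],"dr":[0,0,0]},{"grip":1,"delta_pos":[-0.035,0,0],"dr":[0,0,0]},{"grip":1,"delta_pos":[-0.025,0,0],"dr":[0,0,0]}])

```text
time: 16.8
ee_pos: [0.6332, 0.3261, 0.4107]
eef_rot: [1.73, 1.569, 0.551]
wrist_force: [0.3, -0.2, -0.6]
opening: 0.0853
```

```bash
python3 - <<'E'
from h import *
from rig import get_image
s=state();go([.52,.08,.25],None,s)
I={n:get_image(n) for n in("top","side","wrist")};pickle.dump((s,I),open("i6.pkl","wb"))
E
```

```text
t 16.8 grasp [0.6334 0.3262 0.2557] jaw 22.47 toolx [ 0.0017  0.001  -1.    ] z [ 0.382 -0.924 -0.   ] open 0.0853 F [ 0.3 -0.2 -0.6] q7 -0.46
delta tool [ 0.0053 -0.1986  0.1842]
```

Request:
arm_command(rows=[{"grip":1,"delta_pos":[0,-0.0274,0.0231],"dr":[0,0,0]},{"grip":1,"delta_pos":[0,-0.0274,0.0231],"dr":[0,0,0]},{"grip":1,"delta_pos":[0,-0.0274,0.0231],"dr":[0,0,0]},{"grip":1,"delta_pos":[0,-0.0274,0.0231],"dr":[0,0,0]},{"grip":1,"delta_pos":[0,-0.0274,0.0231],"dr":[0,0,0]},{"grip":1,"delta_pos":[0,-0.0274,0.0231],"dr":[0,0,0]},{"grip":1,"delta_pos":[0,-0.0274,0.0231],"dr":[0,0,0]},{"grip":1,"delta_pos":[0,-0.0274,0.0231],"dr":[0,0,0]},{"grip":1,"delta_pos":[0,0,0],"dr":[0,0,0]}])

```text
time: 18.08
ee_pos: [0.4994, 0.0682, 0.4068]
eef_rot: [-1.431, 1.565, -2.614]
wrist_force: [0.7, -0.5, 0.4]
opening: 0.0857
```

```bash
python3 - <<'E'
from h import *
from rig import get_image
s=state();go([.5015,.0717,.066],22.5,s)
d=get_image("wrist");t=get_image("top");pickle.dump((s,d,t),open("i7.pkl","wb"))
_,I=pickle.load(open("i6.pkl","rb"))
c=cam(d,s);print("axle proj",proj(c,(.5015,.0717,.088)))
a=crop(d,100,20,320,240,400,300)
b=crop(I["wrist"],100,0,320,240,400,300)
e=crop(t,255,185,60,45,400,300);f=crop(I["side"],190,140,140,105,400,300)
cv2.imwrite("pics/m7.png",np.vstack([np.hstack([a,b]),np.hstack([e,f])]))
E
```

```text
t 18.07 grasp [0.4986 0.0677 0.2518] jaw 22.21 toolx [-0.0049 -0.0029 -1.    ] z [ 0.378 -0.926  0.001] open 0.0857 F [ 0.7 -0.5  0.4] q7 -0.14
delta tool [ 0.1858  0.0044 -0.0026]
turn about tool x (down) rad -0.0051
axle proj [260.48981115 176.40069942]
```

View pics/m7.png

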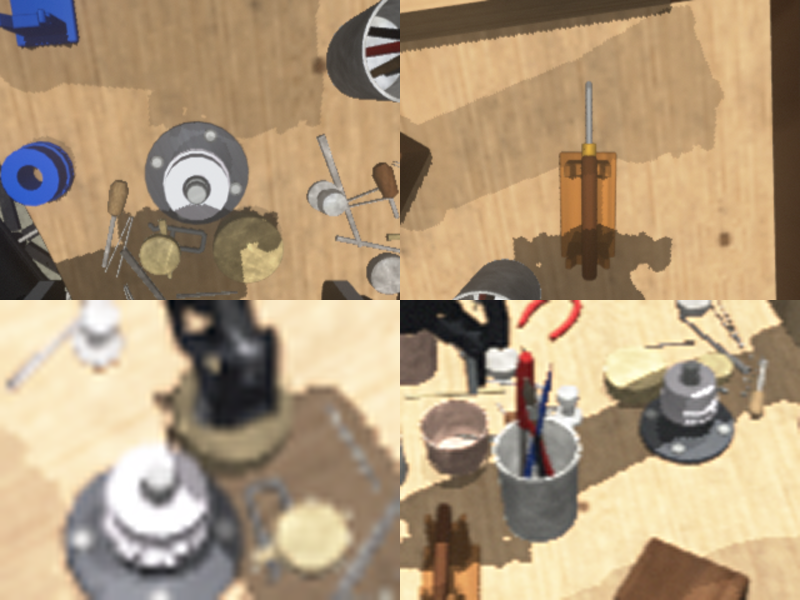

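The panels show the clip lying on the bench beside the stand at (180,237) in panel 1. The pick is back in its rest, hook end up at (589,85) in panel 2. The bare axle is at (196,187). The arm was still settling, so I'll remeasure the hub.

```bash
python3 - <<'E'
from h import *
from rig import get_image
s=state();go([.5015,.0717,.066],22.5,s)
d=get_image("wrist");pickle.dump((s,d),open("i8.pkl","wb"))
c=cam(d,s);g=d["color"]
for n,X in [("axle",(.5015,.0717,.088)),("hubtop",(.5015,.0717,.07)),("foot",(.5015,.0717,.009))]: print(n,proj(c,X).round(1))
def ell(mask,n):
    ct,_=cv2.findContours(mask,cv2.RETR_EXTERNAL,cv2.CHAIN_APPROX_NONE)
    for k in sorted(ct,key=cv2.contourArea)[-2:]: print(n,cv2.contourArea(k),cv2.fitEllipse(cv2.convexHull(k)))
sub=np.zeros(g.shape[:2],np.uint8);sub[100:210,200:315]=255
hsv=cv2.cvtColor(g,cv2.COLOR_RGB2HSV)
m=((hsv[...,1]<45)&(hsv[...,2]>170)).astype(np.uint8)*255&sub
ell(cv2.morphologyEx(m,cv2.MORPH_CLOSE,np.ones((9,9))),"hub")
m2=((hsv[...,1]<60)).astype(np.uint8)*255&sub
ell(cv2.morphologyEx(m2,cv2.MORPH_OPEN,np.ones((7,7))),"foot")
# dark axle top
cv2.imwrite("pics/c8.png",crop(d,205,105,100,75,800,600))
E
```

```text
t 18.18 grasp [0.5008 0.0712 0.2529] jaw 22.43 toolx [-1.2e-03  2.0e-04 -1.0e+00] z [ 0.382 -0.924 -0.001] open 0.0851 F [ 0.1 -0.3  1.1] q7 -0.14
delta tool [ 0.1869  0.0009 -0.0002]
turn about tool x (down) rad -0.0013
axle [255.8 179.1]
hubtop [255.7 174.7]
foot [255.6 162.9]
hub 24.0 ((263.3817443847656, 130.4477081298828), (5.316936492919922, 6.954155921936035), 89.54651641845703)
hub 1988.5 ((249.55789184570312, 167.2061309814453), (50.533607482910156, 72.09416198730469), 105.07986450195312)
foot 5172.5 ((252.52804565429688, 160.57003784179688), (81.77906799316406, 82.11125183105469), 90.52452850341797)
```

View pics/c8.png

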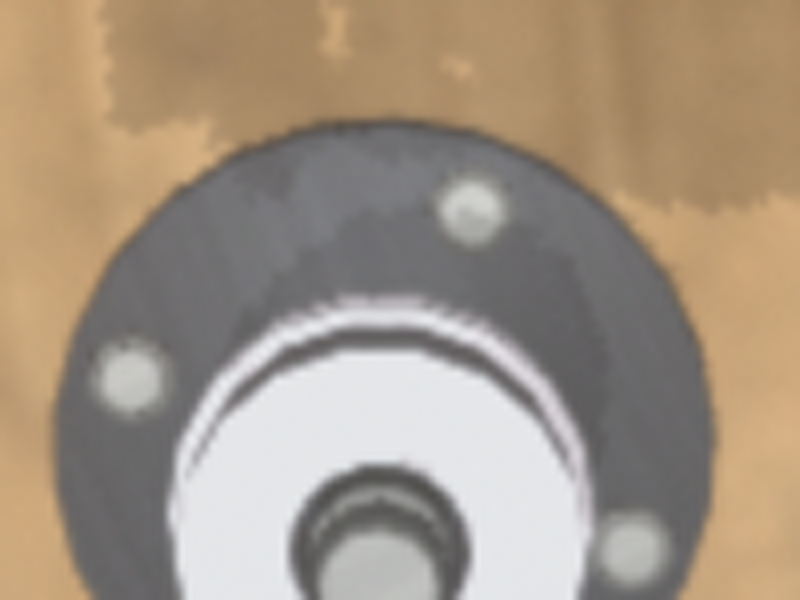

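The crop shows the axle top at (380,585), i.e. image pixel (252.5,178), about 2 px left of the finger plane. I'll shift −1.8 mm in tool y and go down to grip the hub.

Request:
arm_command(rows=[{"grip":1,"delta_pos":[0.03,-0.0018,-0.0008],"dr":[0,0,0]},{"grip":1,"delta_pos":[0.035,0,0],"dr":[0,0,0]},{"grip":1,"delta_pos":[0.035,0,0],"dr":[0,0,0]},{"grip":1,"delta_pos":[0.035,0,0],"dr":[0,0,0]},{"grip":1,"delta_pos":[0.03,0,0],"dr":[0,0,0]},{"grip":1,"delta_pos":[0.02,0,0],"dr":[0,0,0]},{"grip":1,"delta_pos":[0,0,0],"dr":[0,0,0]},{"grip":0.3,"delta_pos":[0,0,0],"dr":[0,0,0]}], grip_force=45)

```text
time: 19.23
ee_pos: [0.4998, 0.0724, 0.224]
eef_rot: [1.919, 1.57, 0.742]
wrist_force: [-0.4, 0.1, 0.0]
opening: 0.07
```

Request:
arm_command(rows=[{"grip":-1,"delta_pos":[0,0,0],"dr":[0,0,0]},{"grip":-1,"delta_pos":[0,0,0],"dr":[0,0,0]},{"grip":-1,"delta_pos":[0,0,0],"dr":[0,0,0]},{"grip":-1,"delta_pos":[0,0,0],"dr":[0,0,0]}])

```text
time: 19.73
ee_pos: [0.4995, 0.0716, 0.2249]
eef_rot: [1.318, 1.569, 0.139]
wrist_force: [-1.5, 0.3, 6.1]
opening: 0.0458
```

```bash
python3 - <<'E'
from h import *
go([.5,.071,.2],22.5)
# block top from first images
I=pickle.load(open("ims0.pkl","rb"));T=cam(I["top"]);S=cam(I["side"])
cv2.imwrite("pics/b.png",np.hstack([crop(I["top"],192,210,45,50,400,444),crop(I["side"],255,215,65,72,400,444)]))
E
```

```text
t 19.73 grasp [0.4998 0.0716 0.0699] jaw 22.45 toolx [ 1.9e-03  3.0e-04 -1.0e+00] z [ 0.382 -0.924  0.   ] open 0.0458 F [-1.5  0.3  6.1] q7 -0.4
delta tool [-0.1301  0.0005  0.0008]
turn about tool x (down) rad -0.0009
```

View pics/b.png

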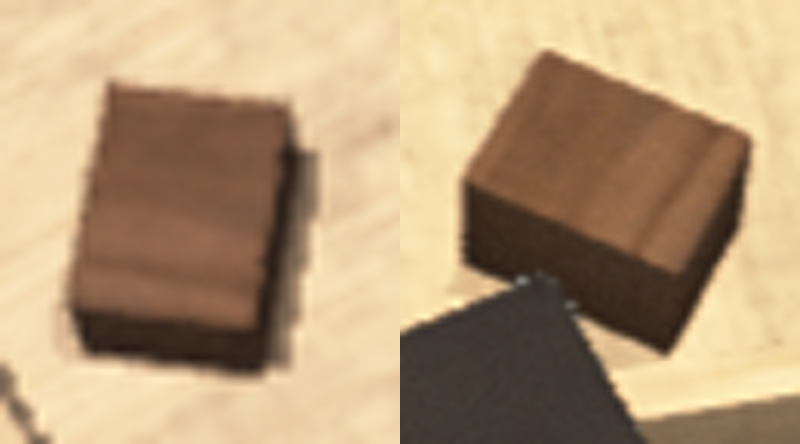

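The block's top corners are at (110,85), (290,103), (255,328) and (72,308) in the top crop, and (145,50), (350,138), (282,272) and (65,180) in the side crop. The hub is gripped at an opening of 45.8 mm.

```bash
python3 - <<'E'
from h import *
I=pickle.load(open("ims0.pkl","rb"));T=cam(I["top"]);S=cam(I["side"])
t=np.array([(110,85),(290,103),(255,328),(72,308)])/8.889+[192,210]-.44
s=np.array([(145,50),(350,138),(282,272),(65,180)])/6.154+[255,215]-.42
P=np.array([onplane(T,u,.06) for u in t]);Q=np.array([onplane(S,u,.06) for u in s])
print(P[:,:2].round(4),P.mean(0));print(Q[:,:2].round(4),Q.mean(0))
for X in(P,Q):print([np.linalg.norm(X[i]-X[(i+1)%4]).round(4) for i in range(4)])
E
```

```text
[[0.4846 0.3168]
 [0.4763 0.25  ]
 [0.3889 0.2615]
 [0.3976 0.3279]] [0.43687577 0.28905679 0.06      ]
[[0.4763 0.2491]
 [0.3915 0.2626]
 [0.3993 0.3272]
 [0.4854 0.316 ]] [0.43812811 0.28872175 0.06      ]
[np.float64(0.0673), np.float64(0.0882), np.float64(0.0669), np.float64(0.0877)]
[np.float64(0.0858), np.float64(0.0651), np.float64(0.0869), np.float64(0.0676)]
```

Request:
arm_command(rows=[{"grip":-1,"delta_pos":[-0.01,0,0],"dr":[0,0,0]},{"grip":-1,"delta_pos":[-0.02,0,0],"dr":[0,0,0]},{"grip":-1,"delta_pos":[-0.03,0,0],"dr":[0,0,0]},{"grip":-1,"delta_pos":[-0.03,0,0],"dr":[0,0,0]},{"grip":-1,"delta_pos":[-0.03,0,0],"dr":[0,0,0]},{"grip":-1,"delta_pos":[-0.01,0,0],"dr":[0,0,0]}])

```text
time: 20.48
ee_pos: [0.4995, 0.0714, 0.3557]
eef_rot: [1.302, 1.567, 0.122]
wrist_force: [-0.8, 0.3, -1.9]
opening: 0.0458
```

```bash
python3 - <<'E'
from h import *
go([.45,.28,.18],22.5)
E
```

```text
t 20.48 grasp [0.5    0.0714 0.2007] jaw 22.43 toolx [ 3.5e-03  4.0e-04 -1.0e+00] z [ 0.382 -0.924  0.001] open 0.0458 F [-0.8  0.3 -1.9] q7 -0.22
delta tool [ 0.0206  0.0338 -0.2118]
turn about tool x (down) rad -0.0012
```

Request:
arm_command(rows=[{"grip":-1,"delta_pos":[0,0.0036,-0.0321],"dr":[0,0,0]},{"grip":-1,"delta_pos":[0,0.0036,-0.0321],"dr":[0,0,0]},{"grip":-1,"delta_pos":[0,0.0036,-0.0321],"dr":[0,0,0]},{"grip":-1,"delta_pos":[0,0.0036,-0.0321],"dr":[0,0,0]},{"grip":-1,"delta_pos":[0,0.0036,-0.0321],"dr":[0,0,0]},{"grip":-1,"delta_pos":[0,0.0036,-0.0321],"dr":[0,0,0]},{"grip":-1,"delta_pos":[0,0.0036,-0.0321],"dr":[0,0,0]},{"grip":-1,"delta_pos":[0.02,0,0],"dr":[0,0,0]},{"grip":-1,"delta_pos":[0.025,0,0],"dr":[0,0,0]},{"grip":-1,"delta_pos":[0,0,0],"dr":[0,0,0]}])

```text
time: 21.72
ee_pos: [0.4357, 0.2878, 0.3068]
eef_rot: [-1.292, 1.565, -2.471]
wrist_force: [-0.4, -0.7, -1.9]
opening: 0.0453
```

```bash
python3 - <<'E'
from h import *
from rig import get_image
s=state();go([.4375,.289,.097],22.5,s)
I={n:get_image(n) for n in("top","side")}
cv2.imwrite("pics/b2.png",np.hstack([crop(I["top"],192,190,63,70,400,444),crop(I["side"],245,185,81,90,400,444)]))
E
```

```text
t 21.73 grasp [0.435  0.2872 0.1518] jaw 22.49 toolx [-0.0044 -0.0035 -1.    ] z [ 0.382 -0.924  0.002] open 0.0453 F [-0.4 -0.7 -1.9] q7 -0.72
delta tool [ 0.0547  0.0024 -0.0005]
turn about tool x (down) rad -0.0003
```

View pics/b2.png

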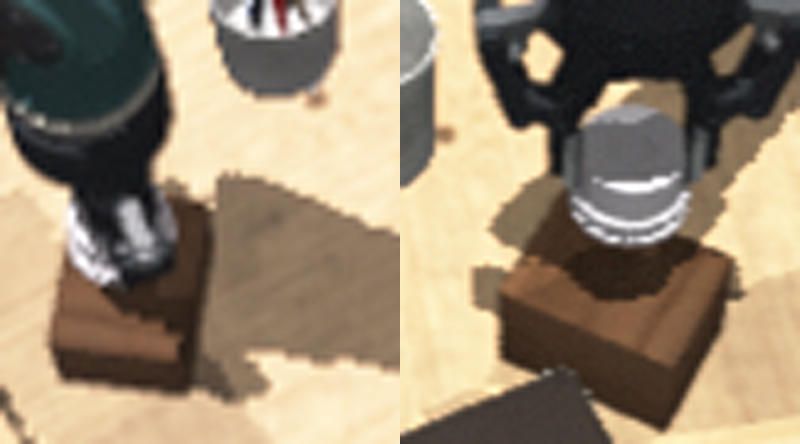

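The pulley hangs level enough over the block: hub between the fingers at (630,150), flange at (630,220), block top below. Now lowering.

Request:
arm_command(rows=[{"grip":-1,"delta_pos":[0.02,0.0024,-0.0005],"dr":[0,0,0]},{"grip":-1,"delta_pos":[0.02,0,0],"dr":[0,0,0]},{"grip":-1,"delta_pos":[0.01,0,0],"dr":[0,0,0]},{"grip":-1,"delta_pos":[0,0,0],"dr":[0,0,0]},{"grip":-1,"delta_pos":[0,0,0],"dr":[0,0,0]}])

```text
time: 22.45
ee_pos: [0.439, 0.2903, 0.2594]
eef_rot: [1.851, 1.569, 0.672]
wrist_force: [0.7, -0.2, -2.0]
opening: 0.0455
```

```bash
python3 - <<'E'
from h import *
go([.4375,.289,.096],22.5)
E
```

```text
t 22.45 grasp [0.4392 0.2905 0.1044] jaw 22.46 toolx [ 1.1e-03  9.0e-04 -1.0e+00] z [ 0.382 -0.924 -0.   ] open 0.0455 F [ 0.7 -0.2 -2. ] q7 -0.79
delta tool [ 0.0084 -0.0019  0.0007]
turn about tool x (down) rad -0.0007
```

Request:
arm_command(rows=[{"grip":-1,"delta_pos":[0.004,-0.0019,0.0007],"dr":[0,0,0]},{"grip":-1,"delta_pos":[0.002,0,0],"dr":[0,0,0]},{"grip":-1,"delta_pos":[0.002,0,0],"dr":[0,0,0]},{"grip":-1,"delta_pos":[0,0,0],"dr":[0,0,0]}])

```text
time: 22.95
ee_pos: [0.4372, 0.2887, 0.251]
eef_rot: [0.133, 1.57, -1.046]
wrist_force: [0.1, -1.6, 3.8]
opening: 0.0458
```

```bash
python3 - <<'E'
from h import *
go([.4375,.289,.096],22.5)
E
```

```text
t 22.95 grasp [0.4372 0.2887 0.096 ] jaw 22.47 toolx [ 2.e-04 -4.e-04 -1.e+00] z [ 0.382 -0.924  0.   ] open 0.0458 F [ 0.1 -1.6  3.8] q7 -0.81
delta tool [-0.      0.0004 -0.0001]
turn about tool x (down) rad -0.0006
```

Force went from −2 N to +3.8 N, so the pulley is in contact with the block at the expected height. Releasing and backing off.

Request:
arm_command(rows=[{"grip":0.2,"delta_pos":[0,0,0],"dr":[0,0,0]},{"grip":0.6,"delta_pos":[0,0,0],"dr":[0,0,0]},{"grip":0.8,"delta_pos":[0,0,0],"dr":[0,0,0]},{"grip":0.8,"delta_pos":[0,0,0],"dr":[0,0,0]},{"grip":0.8,"delta_pos":[-0.02,0,0],"dr":[0,0,0]},{"grip":0.8,"delta_pos":[-0.03,0,0],"dr":[0,0,0]},{"grip":0.8,"delta_pos":[-0.035,0,0],"dr":[0,0,0]},{"grip":0.8,"delta_pos":[-0.035,0,0],"dr":[0,0,0]},{"grip":0.8,"delta_pos":[-0.035,0,0],"dr":[0,0,0]},{"grip":0.8,"delta_pos":[0,0,0],"dr":[0,0,0]}])

```text
time: 24.2
ee_pos: [0.4377, 0.2895, 0.4083]
eef_rot: [1.752, 1.565, 0.573]
wrist_force: [-0.7, -0.1, -0.3]
opening: 0.0766
```

```bash
python3 - <<'E'
from h import *
from rig import get_image
s=state();go(None,s=s)
I={n:get_image(n) for n in("side","wrist","top")}
b=crop(I["side"],175,140,160,120,400,300);w=crop(I["wrist"],128,60,256,192,400,300)
t=crop(I["top"],170,150,160,120,400,300);f=crop(I["side"],245,185,80,60,400,300)
cv2.imwrite("pics/fin.png",np.vstack([np.hstack([b,w]),np.hstack([t,f])]))
E
```

```text
t 24.2 grasp [0.4385 0.29   0.2533] jaw 22.45 toolx [ 0.0051  0.0033 -1.    ] z [ 0.382 -0.924 -0.001] open 0.0766 F [-0.7 -0.1 -0.3] q7 -0.6
```

View pics/fin.png

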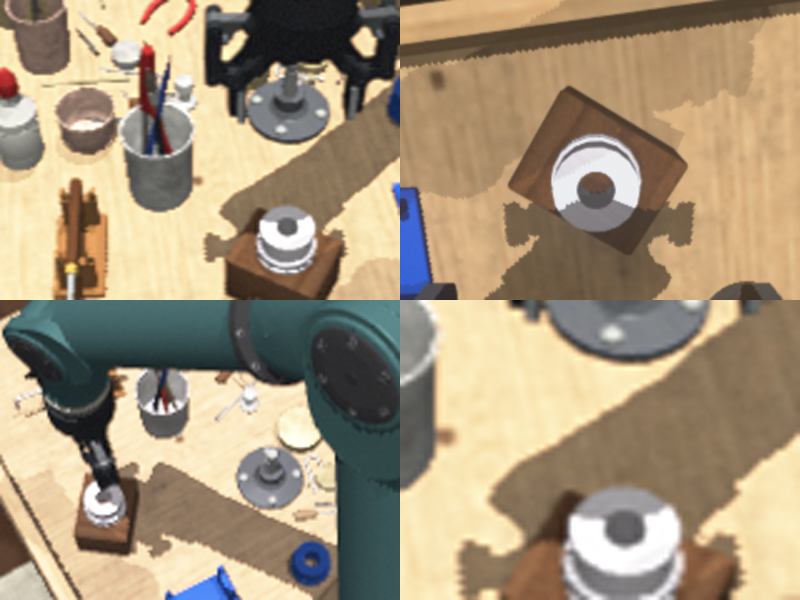

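Final view: the pulley sits flat, hub up, near the middle of the block (wrist panel: hub centre (596,190), block centre about (602,176), roughly 3 mm off). The pick is in its rest, the axle is bare, and everything else is unmoved. Handing in.

```bash
python3 -c "
from rig import robot
print(robot.job_done())"
```

```text
the job is handed in; nothing more can be done
None
```

I pulled the clip out of its groove with the hooked pick and put the pick back in its rest. Then I lifted the pulley off the axle and set it on the wide block. The job was handed in at about 24 s, with the gripper open and clear of everything.

- **Clip:** it let go between about 5 and 20 mm of pull, after a reading of about 7 N. It now lies on the bench between the stand and a small brass disc.
- **Pick:** it is back in the brown rest. I held it hook down throughout and lowered it to within 1 mm of where I picked it up.
- **Pulley:** it sits flat, hub up, on the block. A rough reading of the last wrist picture puts it about 3 mm from the block's centre, while the measured release position was within 1 mm of target.
- **Other objects:** nothing else looked moved in the views where it was visible. The arm hid part of the last top view, and I did not measure these objects again.
- **Checks that disagreed:**
    - The wrist camera and the fixed cameras differed by 2–3 mm on the axle's position.
    - The finger opening read about 2 mm less than the size of what was gripped.
    - I viewed 12 pictures, two over the budget.

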